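# Index the pour-over carriage over the mug and seat the drip filter

### The arm

A 6-joint arm with a two-finger parallel gripper is mounted at the origin on a cart in front of the work surface, level with it; the furniture and walls round the work are solid. World frame = base frame: x ahead of the robot, y to its left, z up, the work surface at z = 0. Lengths are in m, angles in rad, forces in N, time in s.
With the tool pointing down it reaches from about 0.275 to 0.85 m from the base axis. Payload 19 kg.
Tool frame: the origin (TCP) lies at the very end of the fingers, on their centre line; the grasp point (between the pads) lies 19 mm behind it; z points along the fingers, y is the line along which they close (so a half turn about z gives the same grasp; the last joint's range is limited). The gripper opens to 85 mm and grips with 20 to 120 N. Pads are 22 mm wide; open, the fingers measure 114 mm over their backs; the gripper's body (76 mm by 85 mm) begins 54 mm behind the grasp point. The pads swing forward as they close: fully open they stand 13 mm farther back than shut.
Start: joints at [0.967, 0.15, 1.437, -0, 1.554, -0.134], TCP at [0.26, 0.513, 0.198] pointing down, gripper open.
Joint ranges: [-2.8, 2.8], [-0.68, 2.1], [0.12, 2.68], [-1.39, 4.53], [0.16, 2.79], [-2.81, 2.81]. Speed limits (rad/s): [1.89, 1.89, 2.22, 3.01, 3.01, 3.01].

### API

Orientations are given as a unit quaternion [w, x, y, z].
In Python, from cell import env, viewer, job gives the robot as it stands.
- The arm moves only by the tool apply_moves, never from a script. Its argument "plan" is a list of rows, each a list of 5 numbers: the gripper's target within -1 to 1 (fully open at 1, half-way at 0, shut at -1), then the shift along the tool's x, y, z in m, then the turn about the tool's z in rad. In form: [[jaw, dx, dy, dz, turn], ...]. A call has 1 to 20 rows; each row shifts and turns the commanded pose from where the row before left it, along the tool's axes as they then stand; what a row does not reach is not made up. A row lasts 1/12 s, in which the tool goes at most 41.7 mm and 7.16 degrees, less where a joint would pass 70% of its speed; a pose out of reach is approached as far as the arm can. A call with a gripper value outside its range is refused whole. The fingers move at their own pace and stop on an object; "force" is the grip in N (left out, the last holds). Time passes only in rows, so rows that do not move let the fingers close. It gives the time, the measured TCP pose, the force, the opening and the grip force at its end, in the units of the state.
- env.state(): the state, without advancing time (a new reading comes with each control period).
- viewer.get_image(name): name is "side" or "top"; returns a dict with "pixels" (420x560x3 uint8, red, green, blue), "camera_matrix" (3x3 intrinsics, pixels), "D" ([k1, k2, p1, p2, k3] as OpenCV has them; the pictures are not rectified), "R" (3x3) and "t" (3): a world point X has camera coordinates R X + t. Camera axes: x right, y down, z forward; pixel columns grow to the right and rows downward; lengths in m; the calibration is good to about 2 mm. A picture is of the moment at which its call begins. There is no depth.
- job.finish_job(): hands the job in; it is judged then, once.
The state is a dict: "clock": time; "q": joint angles; "dq": joint speeds; "joint_efforts": joint torques, N m; "eef_pos": TCP position; "eef_rot": TCP orientation; "ft_force": force on the tool from outside, world axes, zero at the start; "wrist_torque": the same for the moment, N m; "opening": finger opening in m; "grasp_force": force on a finger pad.
Only numpy, scipy, OpenCV 4.12 (cv2) and the standard library are available. Lean on these libraries where they do the work, as an engineer would, in place of code of your own. Each camera call takes 0.05 s, during which the arm holds its last target. There are 200 camera calls.

### The job

Get the pour-over stand ready to brew into the tall mug waiting on one of its two pads: pull up the spring plunger on the carriage, slide the carriage along the bar over to the tall mug, and let the plunger drop fully home in that side's stop hole, feeling for the hole without forcing the pin. Then stand the steel drip filter upright and fully down in the carriage's ring, set in gently. Leave the mug, the small cup and everything else where they are.

Things in the scene. Friction and masses are not known exactly. Their poses are not given: they have to be found in the camera images.
- stand: Pour-over stand, fixed: dark wooden base 155 x 310 x 14 mm (long along y), a round black pad on each side; two posts at the back carry a level steel bar along y, 20 mm wide, top 158 mm above the worktop, centre line at x = +50 mm. Origin: underside of the base, midway between the pads (pads 30 mm in front of it); x to the back, y to the left, z up
- mid_stop (a point): Middle stop, where the carriage starts locked: centre of its hole, level with the bar's top. All three stops are aluminium plates on the bar, 20 mm wide, 5 mm high, with one 11.5 mm square hole down to the bar and a ramp (14 mm long, 20 degrees) at each end that lifts the pin. This one is flat to 14 mm either side of its hole
- pad_left (a point): Centre of the top of the left pad (88 mm wide, 16 mm up; y = +85 mm in the stand's frame). The stop plate of this side is clamped by hand: its hole lies up to 10 mm to either side, along the bar, of the pad's centre, differs from stand to stand and is not measured. The plate is flat to 24 mm either side of its hole
- pad_right (a point): Centre of the top of the right pad (y = -85 mm), otherwise like the left: its stop's hole lies up to 10 mm to either side of the pad's centre, independent of the left one, not measured, hidden once the carriage is over it
- carriage (a joint): Position of the dark steel carriage along the bar, m: 0 in the middle stop, growing to the stand's left (+y); about +0.085 over the left pad, -0.085 over the right, ends at 0.105. A block 36 mm (x) by 48 mm (y); its top block lies 167 to 178 mm above the worktop, its flat end faces can be pushed along the bar. Slides with 1 to 2 N, plus 1 to 2 N with the pin on a plate, 5 N up a ramp
- plunger (a joint): How far the plunger is raised, m: 0 home in a hole (or over the bare bar between plates), 0.0045 with the pin riding on a plate, clear of a hole from 0.005, 0.012 fully drawn (hard stop). A spring pushes it down: 4.5 N home, 8 N drawn. With the pin in a hole the carriage is locked, but for 1.8 mm of play either way
- knob (a point): Middle of the plunger's black round knob on top of the carriage: 24 mm wide, from 12 mm below to 12 mm above this point, its axis upright. Under it a sleeve 18 to 22 mm wide; the carriage's flat top is 24 mm below this point (plunger home). It moves up and down, and along the bar with the carriage
- pin: Steel pin under the knob, 8 mm wide, 1.2 mm chamfer at its lower end. Origin on its axis, 0.5 mm below that end, level with the bar's top when home. More than 40 N on it bends it; the spring presses with up to 7 N. It drops into the hole when it is within about 2.5 mm of the hole's centre
- ring (a point): Centre of the top face of the carriage's level ring, 80 mm in front (stand's -x) of the knob's axis, 150 mm above the worktop: opening 57 mm, outside 78 mm, 8 mm thick
- filter: Steel drip filter, an open round cup 70 mm high, 0.16 to 0.28 kg: spigot 50 mm wide from 0 to 20 mm (foot tapers to 42 mm), flange 78 mm wide from 20 to 23 mm, cup wall 58 to 63 mm wide from 23 to 70 mm (hold it here from outside). Origin: centre of the spigot's underside, z up. Starts loose on the worktop, left. Seated: flange on the ring, origin 20 mm below the ring's top
- mug: Tall plain cream mug, 78 mm wide, 101 mm high, on one of the pads, handle towards the robot. Origin: underside, halfway between handle and far wall. The ring passes 24 mm above it
- mug_mouth (a point): Centre of the tall mug's rim, 101 mm above its underside
- cup: Small low white cup, reddish inside, 62 mm wide, 51 mm high, on the other pad. Origin: underside, halfway between handle and far wall
- egg_timer: Egg timer, 64 x 64 x 52 mm, bystander behind the stand. Origin: centre of its underside
- teaspoon: Teaspoon lying at the worktop's front left, 130 x 26 x 11 mm, bystander
- food_tin: Food tin, 57 mm wide, 72 mm high, bystander at the back
- pegs: Wooden clothes peg, 15 x 72 x 12 mm, bystander lying behind the stand on the right

How it is judged:
On the way:
1. the carriage stands over the tall mug's pad with the plunger fully home in that side's stop (((y of mug_mouth in the frame of stand above 0.04 m and value of joint carriage between 0.071 and 0.099 m) or (y of mug_mouth in the frame of stand below -0.04 m and value of joint carriage between -0.099 and -0.071 m)) and value of joint plunger below 0.0015 m), for 0.2 s.
At the end, for the whole second after the job is handed in: Carriage within 14 mm of the tall mug's pad centre along the bar, plunger home (raised under 1.5 mm); filter at rest in the ring, upright within 0.08 rad, within 6 mm of its centre and at least 17 mm down through its top face; mug upright on its pad (all of step 1 and horizontal distance between filter and ring below 0.006 m and z of filter in the frame of ring below -0.017 m and angle between filter's own z axis and vertical below 0.08 rad and linear speed of filter below 0.02 m/s and angle between mug's own z axis and vertical below 0.1 rad); the robot touches nothing.
It fails at once if the filter is pressed or rammed into the ring: more than 40 N between filter and carriage (contact force between filter and carriage above 40 N).
It fails at once if the filter is dropped: falls freely, out of the fingers, faster than 0.5 m/s (about 13 mm) (contact force between filter and the fingers below 0.2 N and linear speed of filter above 0.5 m/s).
It fails at once if the pin is forced: more than 40 N on it (contact force between pin and anything else above 40 N).
It fails at once if the tall mug is shifted more than 15 mm or tipped (distance of mug from where it was at the start of the episode above 0.015 m or angle between mug's own z axis and vertical above 0.2 rad).
It fails at once if the small cup or another bystander is shifted more than 20 mm (distance of any of cup, egg_timer, teaspoon, food_tin, pegs from where it was at the start of the episode above 0.02 m).
It also fails if it takes over 72 s, if anything falls off the work surface, if the arm or the gripper's body presses on something with over 40 N, if the wrist force passes 120 N, or if a joint passes its speed limit or range.

## Working session

There is one attempt and no reset: what is moved stays moved. The work goes in short steps, Python scripts to look and compute and a tool call to move; the robot and the scene stay as the last step left them, time stands still between calls to the robot, and variables do not carry over. Pictures are saved under pics/ and viewed, at most 10 in all, crops included, and the job is handed in when it is done.

Besides the shell and the picture viewer there is one more tool, called after "Request:" as name(argument=value, ...) on one line, values as JSON. apply_moves: Moves the arm, as the interface text tells. Its arguments: {"type":"object","properties":{"plan":{"type":"array","items":{"type":"array","items":{"type":"number"}}},"force":{"type":"number"}},"required":["plan"]}

```bash
ls; mkdir -p pics; cat > h.py <<'E'
import numpy as np, cv2
from cell import env, viewer, job
def grab(n,f):
    d=viewer.get_image(n); cv2.imwrite(f,cv2.cvtColor(d["pixels"],cv2.COLOR_RGB2BGR))
    np.savez('cal_'+n,K=d["camera_matrix"],D=d["D"],R=d["R"],t=d["t"]); return d
def ray(n,uv):
    c=np.load('cal_'+n+'.npz'); R,t=c['R'],c['t']
    p=cv2.undistortPoints(np.array([[uv]],float),np.array(c['K']),np.array(c['D'],float))[0,0]
    o=-R.T@t; v=R.T@np.array([p[0],p[1],1]); return o,v/np.linalg.norm(v)
def onz(n,uv,z):
    o,v=ray(n,uv); return o+v*(z-o[2])/v[2]
def tri(a,ua,b,ub):
    o1,v1=ray(a,ua);o2,v2=ray(b,ub)
    s=np.linalg.lstsq(np.c_[v1,-v2],o2-o1,rcond=None)[0]
    p,q=o1+s[0]*v1,o2+s[1]*v2; return (p+q)/2,np.linalg.norm(p-q)
def proj(n,X):
    c=np.load('cal_'+n+'.npz'); X=np.atleast_2d(np.array(X,float))
    return cv2.projectPoints(X,cv2.Rodrigues(c['R'])[0],np.array(c['t'],float),c['K'],np.array(c['D'],float))[0][:,0]
E
python3 - <<'E'
from h import *
for n in("side","top"):
    d=grab(n,f'pics/{n}0.png'); print(n,-d["R"].T@d["t"],d["R"][2])
s=env.state();print(s['eef_pos'],s['eef_rot'],s['ft_force'],s['opening'],s['clock'])
E
```

```text
pics
side [ 0.012919   -0.59471349  0.6784382 ] [ 0.57152162  0.64678645 -0.50500528]
top [0.52525623 0.11124007 1.09916782] [ 0.09068297  0.01845688 -0.99570876]
[0.26016372 0.51248926 0.19714254] [-2.12023819e-04  2.32759498e-01  9.72534172e-01 -5.05777791e-04] [-0.05169561  0.34377813  0.06457953] 0.0856826160709364 0.1
```

View pics/side0.png

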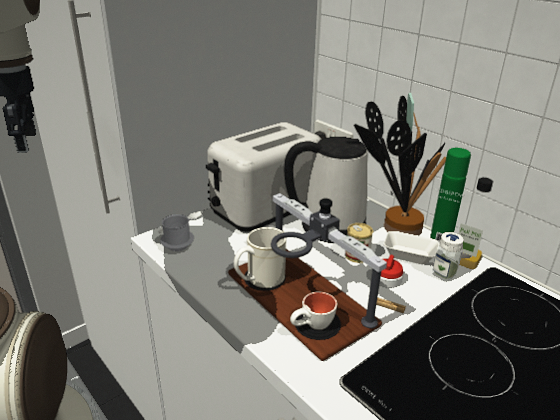

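View pics/top0.png

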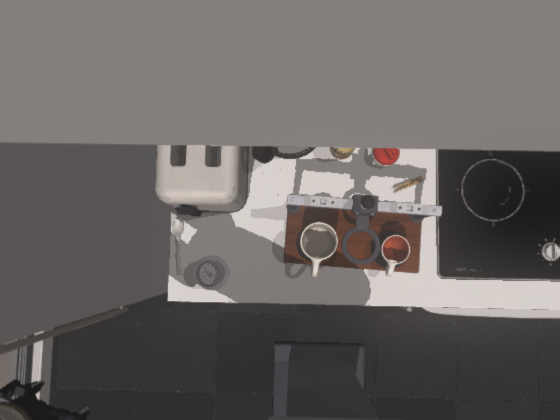

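The side view shows the tall mug at (265,257) on the left pad, the knob at (325,207), the ring at (291,243), and the filter at (176,232) upright on the worktop. In the top view the knob is at (368,202), the ring at (361,245), the mug at (319,241) and the filter at (209,273). I'll enlarge both.

```bash
python3 - <<'E'
import cv2
a=cv2.imread('pics/top0.png');b=cv2.imread('pics/side0.png')
cv2.imwrite('pics/ct.png',cv2.resize(a[180:290,280:445],None,fx=4.8,fy=4.8,interpolation=cv2.INTER_CUBIC))
f=cv2.resize(a[250:295,170:245],None,fx=5,fy=5,interpolation=cv2.INTER_CUBIC)
g=cv2.resize(b[205:260,150:210],None,fx=5,fy=5,interpolation=cv2.INTER_CUBIC)
h=cv2.resize(b[185:285,240:400],None,fx=4.6,fy=3.2,interpolation=cv2.INTER_CUBIC)
import numpy as np
o=np.zeros((600,736,3),np.uint8);o[:225,:375]=f;o[:275,400:700]=g;o[280:600]=h
cv2.imwrite('pics/cs.png',o)
E
```

```text
(no output)
```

View pics/ct.png

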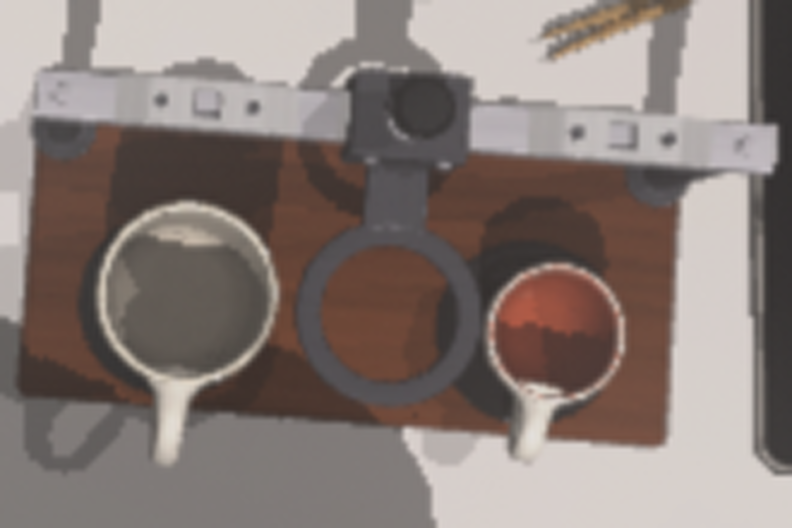

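View pics/cs.png

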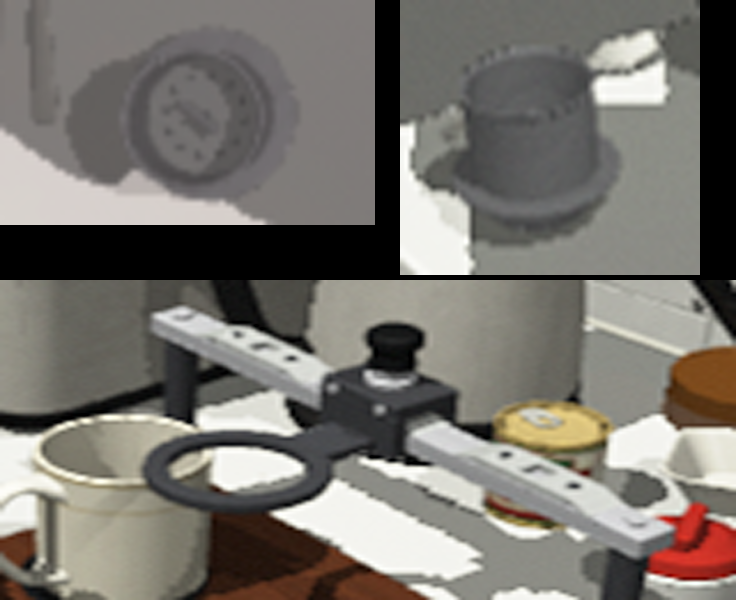

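```bash
cat > m.py <<'E'
from h import *
T=lambda u,v:((u+.5)/4.8-.5+280,(v+.5)/4.8-.5+180)
S=lambda u,v:((u+.5)/4.6-.5+240,(v-280+.5)/3.2-.5+185)
FT=lambda u,v:((u+.5)/5-.5+170,(v+.5)/5-.5+250)
FS=lambda u,v:((u-400+.5)/5-.5+150,(v+.5)/5-.5+205)
def P(*a): print(*[np.round(x,4) if not isinstance(x,str) else x for x in a])
P('knobtop',*tri('top',T(424,103),'side',S(396,333)))
P('ring',*tri('top',T(389,314),'side',S(237,465)))
P('rimF',*tri('top',FT(203,115),'side',FS(530,84)))
P('flange@.023',onz('top',FT(212,112),.023)[:2],'rim@.07',onz('top',FT(203,115),.07)[:2])
P('Lhole',*tri('top',T(207,102),'side',S(262,345)))
P('Rhole',*tri('top',T(624,136),'side',S(541,469)))
L=onz('top',T(207,102),.163);R=onz('top',T(624,136),.163);P(L,R,np.linalg.norm(L-R))
P('knob@.214',onz('top',T(424,103),.214),'ring@.15',onz('top',T(389,314),.15),'mug@.117',onz('top',T(188,292),.117))
for c in [(18,393),(665,444),(680,190),(37,125)]:P(onz('top',T(*c),.014))
P('barends',onz('top',T(38,93),.158),onz('top',T(776,148),.158))
E
python3 m.py
```

```text
knobtop [ 0.6238 -0.0298  0.2088] 0.0004
ring [ 0.542  -0.0255  0.1479] 0.0013
rimF [0.4763 0.2891 0.0675] 0.0009
flange@.023 [0.476  0.2925] rim@.07 [0.4767 0.2884]
Lhole [0.6274 0.0529 0.162 ] 0.0002
Rhole [ 0.6171 -0.1199  0.1626] 0.0016
[0.6274 0.0529 0.163 ] [ 0.6165 -0.1193  0.163 ] 0.1725
knob@.214 [ 0.623  -0.0288  0.214 ] ring@.15 [ 0.5415 -0.0248  0.15  ] mug@.117 [0.5498 0.0571 0.117 ]
[0.5028 0.1315 0.014 ]
[ 0.4851 -0.1748  0.014 ]
[ 0.6056 -0.1825  0.014 ]
[0.631 0.125 0.014]
barends [0.6304 0.123  0.158 ] [ 0.6132 -0.1833  0.158 ]
```

Request:
apply_moves(plan=[[1,0,0,-0.02,-0.103],[1,0,0,-0.02,-0.103],[1,0,0,-0.02,-0.103],[1,0,0,-0.02,-0.103],[1,-0.022,-0.028,0,0],[1,-0.022,-0.028,0,0],[1,-0.022,-0.028,0,0],[1,-0.022,-0.028,0,0],[1,-0.022,-0.028,0,0],[1,-0.022,-0.028,0,0],[1,-0.022,-0.028,0,0],[1,-0.022,-0.028,0,0],[1,-0.022,-0.028,0,0],[1,-0.022,-0.028,0,0],[1,-0.022,-0.028,0,0],[1,-0.022,-0.028,0,0],[1,-0.022,-0.028,0,0],[1,-0.022,-0.028,0,0],[1,-0.022,-0.028,0,0],[1,0,0,0,0]], force=25)

```text
clock: 1.77
eef_pos: [0.5678, 0.0696, 0.2763]
eef_rot: [-0.001, 0.031, 1.0, -0.001]
ft_force: [0.1, -0.1, 0.2]
opening: 0.0855
grasp_force: 0.0
```

```bash
cat >> h.py <<'E'
PSI=-0.058; SX=np.array([np.cos(PSI),np.sin(PSI)]); SY=np.array([-np.sin(PSI),np.cos(PSI)])
def go(X):
    from scipy.spatial.transform import Rotation as Ro
    s=env.state(); r=Ro.from_quat(np.roll(s['eef_rot'],-1)); d=np.array(X)-s['eef_pos']
    ty=r.as_matrix()[:,1]; a=np.arctan2(ty[1],ty[0])-np.arctan2(SY[1],SY[0])
    print('tool delta',np.round(r.inv().apply(d),4),'turn needed',round(a,4),'tilt',r.as_matrix()[2,2])
E
python3 - <<'E'
from h import *
go([.6232,-.029,.19])
for z in(.15,.2,.25):print(onz('top',(290,158),z).round(3),onz('top',(265,162),z).round(3))
print(onz('side',(338,241),0))
E
```

```text
tool delta [-0.0615 -0.0949  0.0863] turn needed -0.0037 tilt -0.999997741728878
[0.715 0.12  0.15 ] [0.706 0.17  0.15 ]
[0.705 0.119 0.2  ] [0.697 0.167 0.2  ]
[0.695 0.119 0.25 ] [0.687 0.164 0.25 ]
[0.78141344 0.06633072 0.        ]
```

Request:
apply_moves(plan=[[0,-0.02,-0.03,0,-0.0037],[0,-0.02,-0.03,0,0],[0,-0.02,-0.03,0,0],[0,-0.0015,-0.0049,0,0],[0,0,0,0.02,0],[0,0,0,0.02,0],[0,0,0,0.02,0],[0,0,0,0.015,0],[0,0,0,0.008,0],[0,0,0,0.003,0],[0,0,0,0,0],[0,0,0,0,0]])

```text
clock: 2.77
eef_pos: [0.6219, -0.0238, 0.1926]
eef_rot: [0.0, 0.027, 1.0, -0.0]
ft_force: [-0.6, 0.6, 0.5]
opening: 0.0427
grasp_force: 0.0
```

```bash
python3 - <<'E'
from h import *
d=grab('side','pics/s1.png');b=cv2.imread('pics/s1.png')
e=grab('top','pics/t1.png');a=cv2.imread('pics/t1.png')
h=cv2.resize(b[130:280,230:390],None,fx=3.75,fy=3.75,interpolation=cv2.INTER_CUBIC)
cv2.imwrite('pics/s1c.png',h)
go([.6232,-.029,.19])
E
```

```text
tool delta [-0.0014 -0.0051  0.0028] turn needed 0.0039 tilt -0.999998993957733
```

View pics/s1c.png

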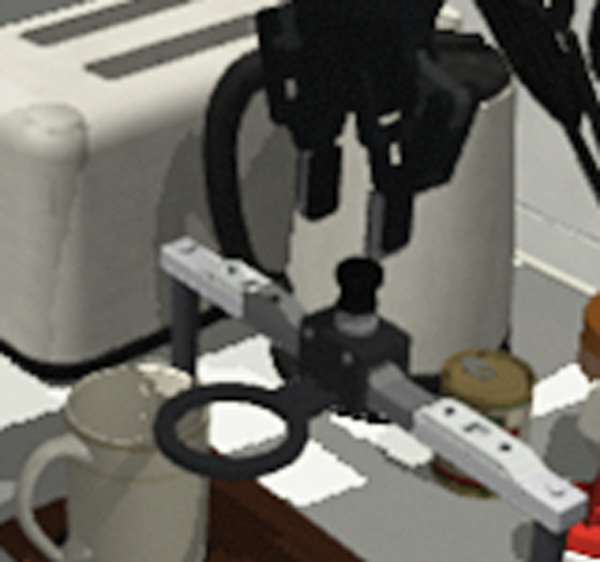

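The fingertips sit at crop (320,215) and (395,250), seemingly above the knob top at (358,268), while the TCP reads z = 0.193. I'll check this by projection.

```bash
python3 - <<'E'
from h import *
s=env.state();print(s['clock'],s['eef_pos'])
for z in(.19,.2,.21,.22,.23):print(z,((proj('side',[[.622,-.003,z],[.622,-.045,z],[.6232,-.029,z]])-[230,130])*3.75).round(0).tolist())
E
```

```text
2.8667 [ 0.62203209 -0.02386482  0.19277849]
0.19 [[317.0, 280.0], [375.0, 312.0], [354.0, 299.0]]
0.2 [[318.0, 263.0], [376.0, 295.0], [355.0, 282.0]]
0.21 [[319.0, 246.0], [378.0, 278.0], [357.0, 265.0]]
0.22 [[320.0, 229.0], [379.0, 260.0], [358.0, 247.0]]
0.23 [[321.0, 211.0], [381.0, 243.0], [359.0, 230.0]]
```

```bash
python3 - <<'E'
from h import *
for z in(.197,.21,.22,.23,.24):print(z,proj('side',[[.2602,.5125,z],[.2602+.453*.043,.5125+.89*.043,z],[.2602-.453*.043,.5125-.89*.043,z]]).round(1).tolist())
a=cv2.imread('pics/side0.png');d=grab('side','pics/s2.png');b=cv2.imread('pics/s2.png')
o=np.zeros((600,780,3),np.uint8);o[:560,:320]=cv2.resize(a[60:200,0:80],None,fx=4,fy=4);
o[:600,330:780]=cv2.resize(b[130:280,270:382],(450,600));cv2.imwrite('pics/c2.png',o)
s=env.state();print(s['clock'],s['eef_pos'])
E
```

```text
0.197 [[32.0, 162.2], [35.3, 154.2], [28.5, 170.7]]
0.21 [[30.7, 156.8], [34.1, 149.0], [27.1, 165.2]]
0.22 [[29.6, 152.6], [33.1, 144.9], [26.0, 160.9]]
0.23 [[28.6, 148.4], [32.0, 140.7], [24.9, 156.5]]
0.24 [[27.5, 144.1], [31.0, 136.5], [23.8, 152.1]]
2.9167 [ 0.62198365 -0.02384689  0.19266585]
```

View pics/c2.png

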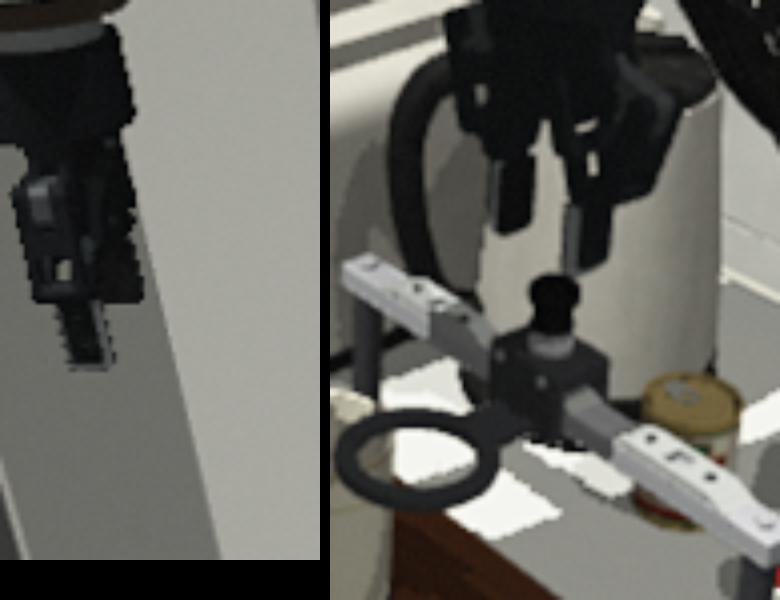

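The fingertips really do appear about 30 mm higher than the stated TCP, at the start pose too: (21.8,152.5) against the predicted (28,171). I'll check the top view before closing.

```bash
python3 - <<'E'
from h import *
a=cv2.imread('pics/t1.png');c=cv2.resize(a[130:290,270:450],None,fx=3.7,fy=3.7,interpolation=cv2.INTER_CUBIC)
c=cv2.convertScaleAbs(c,alpha=1.6,beta=20)
P=lambda X:tuple(int(x) for x in ((proj('top',X)[0]-[270,130])*3.7))
for X,k in (([.622,-.024,.193],(0,0,255)),([.622,-.003,.193],(0,255,0)),([.622,-.045,.193],(0,255,0)),([.622,-.024,.27],(255,0,0))):cv2.circle(c,P(X),3,k,-1)
cv2.imwrite('pics/t1c.png',c)
E
```

```text
(no output)
```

View pics/t1c.png

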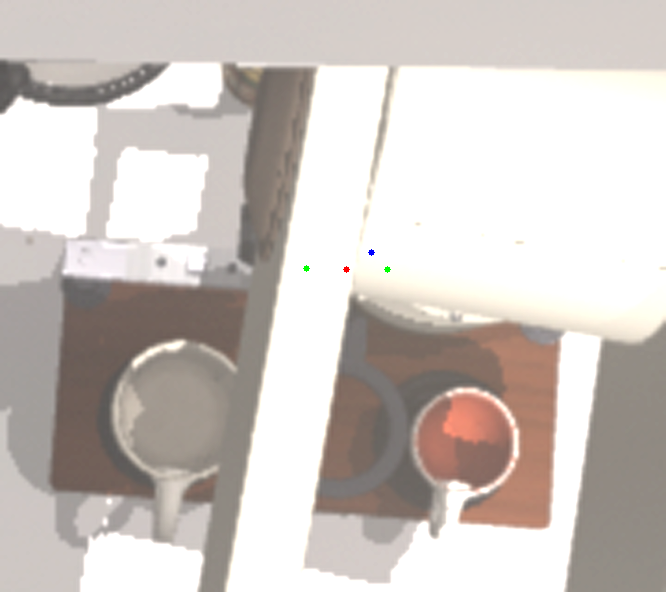

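Request:
apply_moves(plan=[[0,-0.0014,-0.005,0,0],[0,0,0,0.003,0],[0,0,0,0.003,0],[0,0,0,0.002,0],[0,0,0,0,0],[0,0,0,0,0]])

```text
clock: 3.42
eef_pos: [0.6227, -0.0289, 0.1835]
eef_rot: [-0.0, 0.027, 1.0, -0.0]
ft_force: [0.4, 0.8, 0.7]
opening: 0.0427
grasp_force: 0.0
```

```bash
python3 - <<'E'
from h import *
d=grab('side','pics/s3.png');b=cv2.imread('pics/s3.png');a=cv2.imread('pics/s2.png')
go([.6232,-.029,.19]); s=env.state(); print(s['eef_pos'],s['ft_force'])
# dark-pixel column profiles: finger tip bottoms
g0=cv2.cvtColor(a,cv2.COLOR_BGR2GRAY).astype(int);g=cv2.cvtColor(b,cv2.COLOR_BGR2GRAY).astype(int)
for u in range(310,344,2):
    f=lambda G:''.join('#' if x<60 else '.' for x in G[170:222,u])
    print(u,f(g0),f(g))
E
```

```text
tool delta [-0.0004 -0.0001 -0.0063] turn needed 0.004 tilt -0.9999999904253684
[ 0.62277347 -0.0288401   0.18366282] [ 0.92296308 -0.44884405 -1.15833919]
310 ##########...................................####### ####..........................................######
312 ###################.........................####..## ###############..#####......................####..##
314 ##################.........................######### ########################...................#########
316 ##################.........................######### ########################...................#########
318 #################.........................########## #######################...................##########
320 ##########....................######....####....#### ######################........######...#####....####
322 .............................###############.....### #...#########................###############.....###
324 .............................################.....## .............................################.....##
326 .............................###############......## .......
[... 225 characters left out ...]
..........########..#####..........#####
332 ############################..................###### #################.............................######
334 ....#######################....................##### #################################..............#####
336 ....######################......................#### ####......#######################...............####
338 #########################........................### ####.....#######################.................###
340 ############........................................ ##############################......................
342 ###########......................................... ##################..................................
```

Request:
apply_moves(plan=[[0,0,0,0.002,0],[0,0,0,0.002,0],[0,0,0,0.001,0],[0,0,0,0,0]])

```text
clock: 3.8
eef_pos: [0.6226, -0.0289, 0.1783]
eef_rot: [-0.0, 0.027, 1.0, -0.0]
ft_force: [-0.4, -0.1, 1.0]
opening: 0.0428
grasp_force: 0.0
```

Request:
apply_moves(plan=[[0,0,0,0.001,0],[0,0,0,0.001,0],[0,0,0,0,0]])

```text
clock: 4.05
eef_pos: [0.6227, -0.0289, 0.1765]
eef_rot: [-0.0, 0.027, 1.0, -0.0]
ft_force: [-0.2, -0.5, 0.3]
opening: 0.0429
grasp_force: 0.0
```

Request:
apply_moves(plan=[[0,0,0,0.001,0],[0,0,0,0.001,0],[0,0,0,0.001,0],[0,0,0,0,0]])

```text
clock: 4.38
eef_pos: [0.6227, -0.0289, 0.1734]
eef_rot: [-0.0, 0.027, 1.0, 0.0]
ft_force: [-0.0, -0.5, -0.1]
opening: 0.0429
grasp_force: 0.0
```

Request:
apply_moves(plan=[[0,0,0,0.001,0],[0,0,0,0.001,0],[0,0,0,0.001,0],[0,0,0,0,0]])

```text
clock: 4.72
eef_pos: [0.6227, -0.0289, 0.1704]
eef_rot: [-0.0, 0.027, 1.0, -0.0]
ft_force: [-0.5, 0.4, 0.0]
opening: 0.0427
grasp_force: 0.0
```

```bash
python3 - <<'E'
from h import *
d=grab('side','pics/s4.png');b=cv2.imread('pics/s4.png')
g=cv2.cvtColor(b,cv2.COLOR_BGR2GRAY)
print(env.state()['eef_pos'])
for r in range(180,225):print(r,''.join('#' if x<45 else '+' if x<90 else '.' for x in g[r,295:360]))
E
```

```text
[ 0.62272244 -0.02887439  0.17052271]
180 ++++++++++++++..###########+.....+#######..#################+....
181 ++++++++++++++..+##########+......######+..################+.....
182 ++++++++++++++..+#+########+.......#####+..################+.....
183 ++++++++++++++..+++########+.......#####+..################+.....
184 ++++++++++++++..+++########+.......#####+..+##############+......
185 ++++++++++++++..+++########+.......######..###############+......
186 +++++++++++++...+++########+.......+######################.......
187 +++++++++++++...#++########........+#####################+.......
188 +++++++++++++...#++########........+#####################+.......
189 +++++++++++++...+++########.........####################+........
190 #++++++++++++...++#########.........####################+........
191 #++++++++++++...#+#########.........#################+...........
192 #+++++++++++....#+#########.........##############++.............
193 #+++++++++++....++#########........+++##########+................
194 ##++++++++++....++#########........++++########..................
195 ##++++++
[... 1387 characters left out ...]

215 ++++++++++++++++########++++++++++++#+...........................
216 +++++++++++++++#########++++++++++++###+.........................
217 .++++++++++++++#++#######+++++++++++####+........................
218 ...++++++++++++#+++#######+++++++++#######+......................
219 .++...+++++++++#+++#########++++++#########+.....................
220 ........+++++++#############################+....................
221 ........+++++++#############################+....................
222 .......++++++++#############################+....................
223 .......###+++++#############################...................++
224 .......+####+++###########+++###############..................+++
```

Tips (rows 199 and 209) project to z ≈ 0.2025 with the TCP at 0.1705. The near finger also covers the knob's edge, so it is in front of it and not offset sideways. So the visible fingertips end about 30 mm short of the TCP. I'll go by the camera and descend under force watch.

Request:
apply_moves(plan=[[0,0,0,0.002,0],[0,0,0,0.002,0],[0,0,0,0.002,0],[0,0,0,0,0]])

```text
clock: 5.1
eef_pos: [0.6226, -0.0289, 0.1641]
eef_rot: [-0.0, 0.027, 1.0, 0.0]
ft_force: [0.3, 0.3, -0.6]
opening: 0.0425
grasp_force: 0.0
```

Request:
apply_moves(plan=[[0,0,0,0.002,0],[0,0,0,0.001,0],[0,0,0,0.001,0],[0,0,0,0,0]])

```text
clock: 5.43
eef_pos: [0.6227, -0.0289, 0.1604]
eef_rot: [-0.0, 0.027, 1.0, -0.0]
ft_force: [0.2, -0.6, 0.4]
opening: 0.0425
grasp_force: 0.0
```

Request:
apply_moves(plan=[[0,0,0,0.001,0],[0,0,0,0.001,0],[0,0,0,0.001,0],[0,0,0,0,0]])

```text
clock: 5.77
eef_pos: [0.6227, -0.0289, 0.1575]
eef_rot: [-0.0, 0.027, 1.0, -0.0]
ft_force: [0.0, 0.4, 0.7]
opening: 0.0426
grasp_force: 0.0
```

```bash
python3 - <<'E'
from h import *
d=grab('side','pics/s5.png');b=cv2.imread('pics/s5.png')
g=cv2.cvtColor(b,cv2.COLOR_BGR2GRAY)
print(env.state()['eef_pos'],env.state()['ft_force'])
for r in range(194,224):print(r,''.join('#' if x<45 else '+' if x<90 else '.' for x in g[r,300:350]))
E
```

```text
[ 0.62271338 -0.02891127  0.15753401] [-0.1706492  -0.16759799 -0.17472491]
194 +++++++....++#########........####################
195 +++++++....#+#########........+###################
196 +++++++...+#+########+........+###################
197 +++++++...+#+########+........+#################++
198 +++++++....++########+..+++...+###############+...
199 +++++++....++#################++###########++.....
200 ++++++.....++#################+++########+........
201 ++++++......+#################+++########.........
202 ###+++.....++#################+++########.........
203 +#####+....++#################+++########.........
204 ..+####.....+#####.+#########++++########.........
205 ...+###+.....+#++...#########++++########.........
206 ....++##.............########++++#######+.........
207 .++++++#.............########++++#######+.........
208 +++++..+.............########++++#######+.........
209 ++##+...............+########++++#######+.........
210 ++++++..............#########++++#######+.........
211 ++++++.............##########++++#######..........
212 +++++++++.......+############++++######+..........
213 ++++++++++....+#####++#######+++######............
214 ++++++++++++#######+++++++++#++++###+.............
215 ++++++++++#########++++++++++++++++...............
216 ++++++++++#########++++++++++++++++...............
217 ++++++++++##+#######+++++++++++#+##+..............
218 ++++++++++#+++######++++++++++#######+............
219 .+++++++++#+++#########+++++##########+...........
220 ...+++++++#############################+..........
221 ...+++++++#############################+..........
222 ..++++++++#############################+..........
223 ..####++++#############################...........
```

No contact at TCP z = 0.1575, which confirms the tips are near z ≈ 0.189, beside the knob. Closing gently.

Request:
apply_moves(plan=[[-0.2,0,0,0,0],[-0.3,0,0,0,0],[-0.6,0,0,0,0],[-0.6,0,0,0,0],[-0.6,0,0,0,0],[-0.6,0,0,0,0]], force=30)

```text
clock: 6.32
eef_pos: [0.6228, -0.029, 0.1579]
eef_rot: [0.0, 0.027, 1.0, -0.0]
ft_force: [-0.9, 0.2, 3.4]
opening: 0.0224
grasp_force: 29.6
```

Request:
apply_moves(plan=[[-0.6,0,0,-0.001,0],[-0.6,0,0,-0.001,0],[-0.6,0,0,-0.001,0],[-0.6,0,0,0,0]])

```text
clock: 6.65
eef_pos: [0.6227, -0.029, 0.1605]
eef_rot: [-0.0, 0.027, 1.0, -0.0]
ft_force: [1.4, -1.3, -5.3]
opening: 0.0221
grasp_force: 29.6
```

Request:
apply_moves(plan=[[-0.6,0,0,-0.001,0],[-0.6,0,0,-0.001,0],[-0.6,0,0,-0.001,0],[-0.6,0,0,-0.001,0],[-0.6,0,0,0,0]])

```text
clock: 7.07
eef_pos: [0.6227, -0.0289, 0.1648]
eef_rot: [-0.0, 0.027, 1.0, -0.0]
ft_force: [1.5, -1.5, -7.0]
opening: 0.0221
grasp_force: 29.7
```

```bash
python3 - <<'E'
from h import *
d=grab('side','pics/s6.png');b=cv2.imread('pics/s6.png')
g=cv2.cvtColor(b,cv2.COLOR_BGR2GRAY)
print(env.state()['eef_pos'],env.state()['ft_force'])
for r in range(190,224):print(r,''.join('#' if x<45 else '+' if x<90 else '.' for x in g[r,300:350]))
E
```

```text
[ 0.62273795 -0.02890367  0.16474776] [ 1.51270988 -1.90202557 -7.00485536]
190 ++++++++......+++###############################..
191 ++++++++......+#+#########+####################+..
192 +++++++........++########++##################++...
193 +++++++.......+++########++###############++......
194 +++++++.......+++#########++############+.........
195 +++++++.......+++#########+++#########+...........
196 +++++++.......+++#########++++#######+............
197 +++++++.......+++#########++++#######+............
198 +++++++.......+++#########++++#######+............
199 +++++++.......+++#########++++#######.............
200 ++++++.........++#########++++#######.............
201 ++++++.........++#########+++########.............
202 ###+++.........+##########+++########.............
203 +#####+........+##########+++########.............
204 ..+####.........+#########+++########.............
205 ....###+.........+++#####++++########.............
206 ....++##............#####++++#######+.............
207 .++..++#............#####++++#######..............
208 ++++...+............#####++++#####+...............
209 ++##+...............+####++++####+................
210 +++++...............+++##+++++++..................
211 +++++.............##+++++++++.....................
212 ++++++.........+####+++++++++.....................
213 +++++++++...+######+++++++++++....................
214 +++++++++++########++++++++++++...................
215 ++++++++++#########+++++++++..+#+.................
216 ++++++++++#########+++++++++..+###+...............
217 ++++++++++#++######+++++++++++#####+..............
218 +++++++++++++#######+++++++++########+............
219 .++++++++##++##########+++++##########+...........
220 ...++++++##############################...........
221 ...++++++##############################...........
222 ..+++++++#############################+...........
223 ..###++++############++###############+...........
```

The force of −7 N matches the spring, so the plunger is about 7 mm up. I'll raise it slightly more and slide the carriage left in stages.

Request:
apply_moves(plan=[[-0.6,0,0,-0.001,0],[-0.6,0,0,-0.0005,0],[-0.6,0,0.001,0,0],[-0.6,0,0.002,0,0],[-0.6,0,0.003,0,0],[-0.6,0,0.003,0,0],[-0.6,0,0.003,0,0],[-0.6,0,0,0,0]])

```text
clock: 7.78
eef_pos: [0.6235, -0.0161, 0.1662]
eef_rot: [0.0, 0.027, 1.0, 0.0]
ft_force: [2.8, 0.7, -7.4]
opening: 0.0225
grasp_force: 29.7
```

Request:
apply_moves(plan=[[-0.6,0,0.003,0,0],[-0.6,0,0.005,0,0],[-0.6,0,0.006,0,0],[-0.6,0,0.006,0,0],[-0.6,0,0.006,0,0],[-0.6,0,0.006,0,0],[-0.6,0,0.006,0,0],[-0.6,0,0.006,0,0],[-0.6,0,0.006,0,0],[-0.6,0,0.006,0,0],[-0.6,0,0.004,0,0],[-0.6,0,0.002,0,0],[-0.6,0,0,0,0],[-0.6,0,0,0,0]])

```text
clock: 8.95
eef_pos: [0.6271, 0.0459, 0.1663]
eef_rot: [0.0, 0.027, 1.0, 0.0]
ft_force: [6.1, 0.3, -7.7]
opening: 0.0226
grasp_force: 29.8
```

```bash
python3 - <<'E'
from h import *
go([.6275,.0529,.166]); print(env.state()['ft_force'])
E
```

```text
tool delta [-0.0001  0.0071  0.0003] turn needed 0.0045 tilt -0.9999997102703977
[ 6.11780448  0.28702373 -7.65381722]
```

Request:
apply_moves(plan=[[-0.6,-0.0005,0.002,0,0],[-0.6,0,0.002,0,0],[-0.6,0,0,0.001,0],[-0.6,0,0,0.001,0],[-0.6,0,0,0.001,0],[-0.6,0,0,0,0]])

```text
clock: 9.45
eef_pos: [0.6274, 0.0491, 0.1629]
eef_rot: [-0.0, 0.027, 1.0, 0.0]
ft_force: [2.4, 0.6, -7.6]
opening: 0.0224
grasp_force: 30.0
```

Request:
apply_moves(plan=[[-0.6,0,0,0.0005,0],[-0.4,0,0,0,0],[-0.32,0,0,0,0],[-0.32,0,0,0,0],[-0.32,0,0,0,0]])

```text
clock: 9.87
eef_pos: [0.6276, 0.0489, 0.1631]
eef_rot: [0.0, 0.027, 1.0, -0.0]
ft_force: [-0.5, 0.2, 0.1]
opening: 0.029
grasp_force: 0.0
```

Released; the pin should now be riding on the plate. I'll push the knob along with the fingers loose and watch the force.

Request:
apply_moves(plan=[[-0.32,0,0.001,0,0],[-0.32,0,0.001,0,0],[-0.32,0,0.001,0,0],[-0.32,0,0,0,0]])

```text
clock: 10.2
eef_pos: [0.6277, 0.0522, 0.1627]
eef_rot: [0.0, 0.027, 1.0, -0.0]
ft_force: [-0.1, 0.1, 0.2]
opening: 0.0293
grasp_force: 0.0
```

Request:
apply_moves(plan=[[-0.32,0,0.0005,0,0],[-0.32,0,0.0005,0,0],[-0.32,0,0,0,0]])

```text
clock: 10.45
eef_pos: [0.6277, 0.053, 0.1627]
eef_rot: [-0.0, 0.027, 1.0, -0.0]
ft_force: [0.1, -0.0, 0.4]
opening: 0.0293
grasp_force: 0.1
```

Request:
apply_moves(plan=[[-0.32,0,0.0005,0,0],[-0.32,0,0.0005,0,0],[-0.32,0,0,0,0]])

```text
clock: 10.7
eef_pos: [0.6278, 0.054, 0.1627]
eef_rot: [-0.0, 0.027, 1.0, -0.0]
ft_force: [-0.0, -0.6, 0.0]
opening: 0.0286
grasp_force: 0.5
```

Request:
apply_moves(plan=[[-0.32,0,0.0005,0,0],[-0.32,0,0.0005,0,0],[-0.32,0,0,0,0]])

```text
clock: 10.95
eef_pos: [0.6278, 0.055, 0.1627]
eef_rot: [0.0, 0.027, 1.0, -0.0]
ft_force: [0.9, -0.2, -0.5]
opening: 0.0292
grasp_force: 0.5
```

Request:
apply_moves(plan=[[-0.32,0,0.0005,0,0],[-0.32,0,0.0005,0,0],[-0.32,0,0,0,0]])

```text
clock: 11.2
eef_pos: [0.6279, 0.056, 0.1627]
eef_rot: [0.0, 0.027, 1.0, -0.0]
ft_force: [-0.5, -1.0, -1.0]
opening: 0.0291
grasp_force: 0.4
```

Request:
apply_moves(plan=[[-0.32,0,0.0005,0,0],[-0.32,0,0.0005,0,0],[-0.32,0,0,0,0]])

```text
clock: 11.45
eef_pos: [0.6279, 0.0569, 0.1627]
eef_rot: [-0.0, 0.027, 1.0, -0.0]
ft_force: [-0.8, -2.0, 0.2]
opening: 0.0293
grasp_force: 1.1
```

Request:
apply_moves(plan=[[-0.32,0,0.0005,0,0],[-0.32,0,0.0005,0,0],[-0.32,0,0,0,0]])

```text
clock: 11.7
eef_pos: [0.628, 0.0573, 0.1627]
eef_rot: [-0.0, 0.027, 1.0, -0.001]
ft_force: [-1.2, -7.3, 0.1]
opening: 0.0289
grasp_force: 3.4
```

Request:
apply_moves(plan=[[-0.32,0,0.0005,0,0],[-0.32,0,0.0005,0,0],[-0.32,0,0,0,0]])

```text
clock: 11.95
eef_pos: [0.6281, 0.0577, 0.1628]
eef_rot: [-0.0, 0.027, 1.0, -0.001]
ft_force: [-1.1, -11.3, 1.3]
opening: 0.0288
grasp_force: 5.7
```

```bash
python3 - <<'E'
from h import *
d=grab('side','pics/s7.png');b=cv2.imread('pics/s7.png');s=env.state()
print(s['eef_pos'],s['ft_force'],s['wrist_torque'])
kn=[.628,.049,.214];print(proj('side',[kn,[.628,.049,.218],[.628,.056,.214]]))
o=np.zeros((600,800,3),np.uint8)
o[:,:]=cv2.resize(b[150:240,230:350],(800,600),interpolation=cv2.INTER_CUBIC)
cv2.imwrite('pics/s7c.png',cv2.convertScaleAbs(o,alpha=1.5,beta=15))
E
```

```text
[0.62801763 0.05770946 0.16274454] [ -0.54885217 -11.13675824   0.72048424] [-1.87610722  0.16444853  0.00908568]
[[299.0472186  182.98238749]
 [299.12167472 181.191208  ]
 [296.67068964 181.71064931]]
```

View pics/s7c.png

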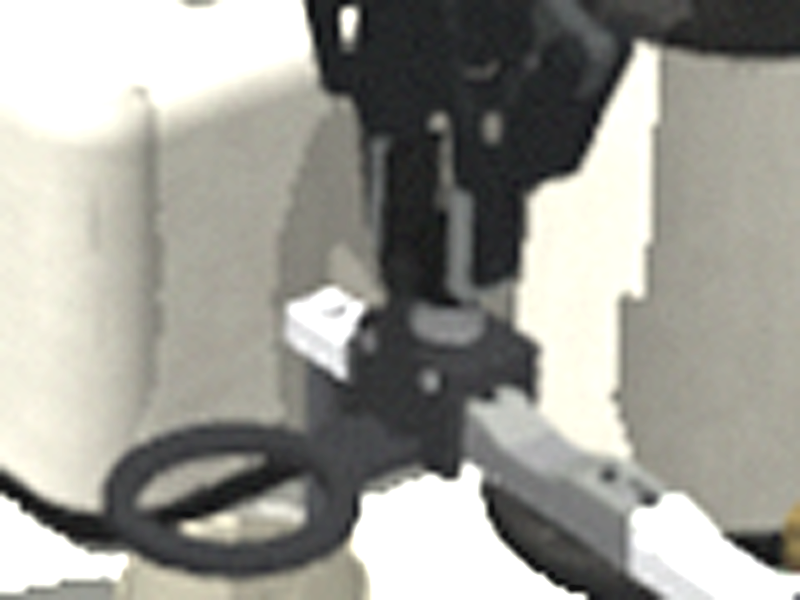

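The force rose to 11 N while the carriage no longer moved (free sliding would be at most 4 N), so the pin is captured. The hole lies at y ≈ 0.052, as the picture predicted. I'll back off, open and rise.

Request:
apply_moves(plan=[[-0.32,0,-0.002,0,0],[-0.32,0,-0.002,0,0],[-0.2,0,-0.001,0,0],[0,0,0,0,0],[0,0,0,0,0],[0,0,0,-0.01,0],[0,0,0,-0.02,0],[0,0,0,-0.03,0],[0,0,0,-0.03,0],[0.5,0.03,0,0,0],[0.8,0.03,0,0,0],[0.8,0.03,0.01,0,0],[0.8,0.03,0.02,0,0],[0.8,0.015,0.025,0,0],[0.8,0,0.03,0,0],[0.8,0,0.03,0,0],[0.8,0,0.03,0,0],[0.8,0,0.03,0,0],[0.8,0,0.02,0,0],[0.8,0,0,0,0]])

```text
clock: 13.67
eef_pos: [0.5031, 0.2593, 0.2531]
eef_rot: [-0.0, 0.026, 1.0, 0.0]
ft_force: [0.3, 0.5, 0.1]
opening: 0.0769
grasp_force: 0.0
```

```bash
python3 - <<'E'
from h import *
go([.4765,.289,.06]); print(env.state()['eef_pos'],env.state()['clock'])
grab('side','pics/s8.png');grab('top','pics/t8.png')
a=cv2.imread('pics/side0.png');b=cv2.imread('pics/s8.png');t=cv2.imread('pics/t8.png')
A=a[190:250,300:350];B=b[165:225,275:325];C=t[185:265,290:370];D=t[245:300,170:250]
o=np.zeros((600,800,3),np.uint8);r=lambda i,w,h:cv2.resize(i,(w,h),interpolation=cv2.INTER_CUBIC)
o[:300,:250]=r(A,250,300);o[300:,:250]=r(B,250,300);o[:400,260:660]=r(C,400,400);o[405:600,260:544]=r(D,284,195)
E=b[190:260,130:210];o[405:600,550:773]=r(E,223,195)
cv2.imwrite('pics/c8.png',cv2.convertScaleAbs(o,alpha=1.3,beta=10))
E
```

```text
tool delta [0.0281 0.0281 0.1932] turn needed 0.0069 tilt -0.9999995595931122
[0.50312688 0.25933869 0.25313474] 13.6667
```

View pics/c8.png

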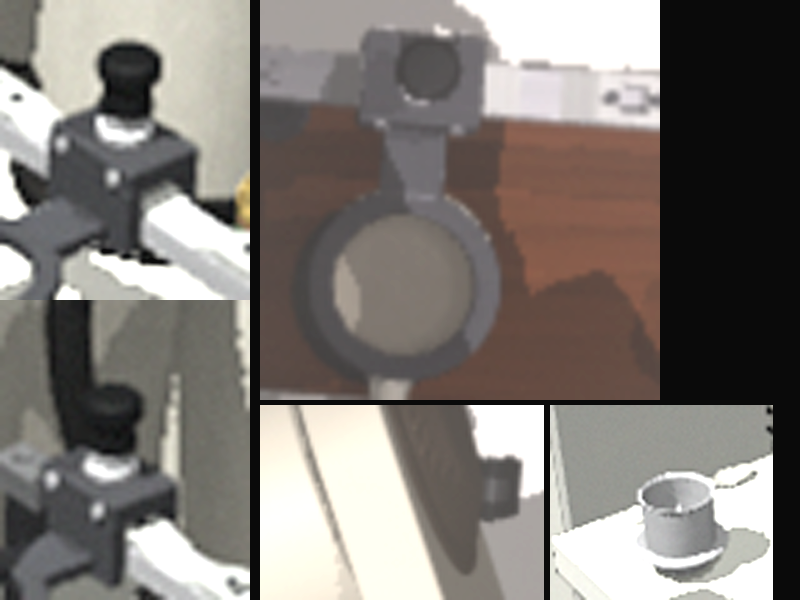

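The knob stands as low over the carriage as at the start: knob top to sleeve about 94 px against 98 px, with the carriage now farther away. So the plunger is home. The ring's opening is at crop (402,283) above the mug, and the filter is unmoved, with its rim at side pixel (175.9,221.5). Next I'll refine the filter and ring centres.

```bash
python3 - <<'E'
from h import *
th=np.linspace(0,2*np.pi,73)
def ext(n,c,r,z):
    p=proj(n,np.c_[c[0]+r*np.cos(th),c[1]+r*np.sin(th),0*th+z]); return np.r_[p.min(0),p.max(0)]
F=lambda e:[(e[0]-170)*5,(e[1]-250)*5,(e[2]-170)*5,(e[3]-250)*5]
G=lambda e:[(e[0]-150)*5+400,(e[1]-205)*5,(e[2]-150)*5+400,(e[3]-205)*5]
for c in((.4765,.289),(.4765,.2925),(.473,.2905)):
    print(c,'top rim',np.round(F(ext('top',c,.0315,.07))),'fl',np.round(F(ext('top',c,.039,.022))),'side rim',np.round(G(ext('side',c,.0315,.07))),'fl',np.round(G(ext('side',c,.039,.022))))
t=lambda u,v:((u-260+.5)/5-.5+290,(v+.5)/5-.5+185)
print('ring',onz('top',t(402,283),.15),'knob',onz('top',t(428,68),.214))
E
```

```text
(0.4765, 0.289) top rim [127.  40. 272. 187.] fl [132.  22. 304. 196.] side rim [458.  41. 599. 115.] fl [452. 120. 623. 214.]
(0.4765, 0.2925) top rim [119.  40. 264. 187.] fl [125.  22. 296. 196.] side rim [454.  38. 595. 111.] fl [448. 116. 619. 210.]
(0.473, 0.2905) top rim [123.  48. 268. 195.] fl [129.  30. 300. 204.] side rim [450.  43. 591. 116.] fl [444. 121. 615. 215.]
ring [0.5474329  0.06043585 0.15      ] knob [0.62687834 0.05521815 0.214     ]
```

Request:
apply_moves(plan=[[0.8,0.015,0.015,0,0.0069],[0.8,0.0146,0.014,0,0],[0.8,0,0,0.02,0],[0.8,0,0,0.03,0],[0.8,0,0,0.03,0],[0.8,0,0,0.03,0],[0.8,0,0,0.03,0],[0.8,0,0,0.025,0],[0.8,0,0,0.015,0],[0.8,0,0,0.005,0],[0.8,0,0,0,0],[0.8,0,0,0,0]])

```text
clock: 14.77
eef_pos: [0.4762, 0.2863, 0.0689]
eef_rot: [0.001, 0.031, 1.0, 0.0]
ft_force: [0.1, -0.3, 1.0]
opening: 0.0771
grasp_force: 0.0
```

```bash
python3 - <<'E'
from h import *
go([.475,.290,.003]); print(env.state()['eef_pos'],env.state()['clock'])
E
```

```text
tool delta [0.0015 0.0036 0.0659] turn needed -0.0036 tilt -0.9999993927839234
[0.47622859 0.28630544 0.06892439] 14.7667
```

Request:
apply_moves(plan=[[0.8,0.0015,0.0036,0,-0.0036],[0.8,0,0,0.005,0],[0.8,0,0,0.006,0],[0.8,0,0,0.006,0],[0.8,0,0,0.006,0],[0.8,0,0,0.003,0],[0.8,0,0,0,0]])

```text
clock: 15.35
eef_pos: [0.4739, 0.29, 0.0406]
eef_rot: [-0.001, 0.029, 1.0, -0.0]
ft_force: [0.1, 0.5, -0.2]
opening: 0.0771
grasp_force: 0.0
```

Request:
apply_moves(plan=[[0.8,0,0,0.005,0],[0.8,0,0,0.006,0],[0.8,0,0,0.006,0],[0.8,0,0,0.003,0],[0.8,0,0,0,0]])

```text
clock: 15.77
eef_pos: [0.4739, 0.2901, 0.0207]
eef_rot: [-0.001, 0.029, 1.0, -0.0]
ft_force: [-0.1, -0.0, 0.3]
opening: 0.0771
grasp_force: 0.0
```

Request:
apply_moves(plan=[[0.8,0,0,0.004,0],[0.8,0,0,0.004,0],[0.8,0,0,0.004,0],[0.8,0,0,0.002,0],[0.8,0,0,0,0]])

```text
clock: 16.18
eef_pos: [0.474, 0.2902, 0.0071]
eef_rot: [-0.0, 0.029, 1.0, -0.0]
ft_force: [-0.3, -0.1, -0.1]
opening: 0.0767
grasp_force: 0.0
```

```bash
python3 - <<'E'
from h import *
go([.475,.290,.003]); print(env.state()['ft_force'])
grab('side','pics/s9.png');b=cv2.imread('pics/s9.png')
cv2.imwrite('pics/s9c.png',cv2.resize(b[150:255,130:230],(570,600),interpolation=cv2.INTER_CUBIC))
E
```

```text
tool delta [-0.001  -0.0001  0.0041] turn needed 0.0005 tilt -0.9999995561284689
[-0.30119791 -0.05804993 -0.14784489]
```

View pics/s9c.png

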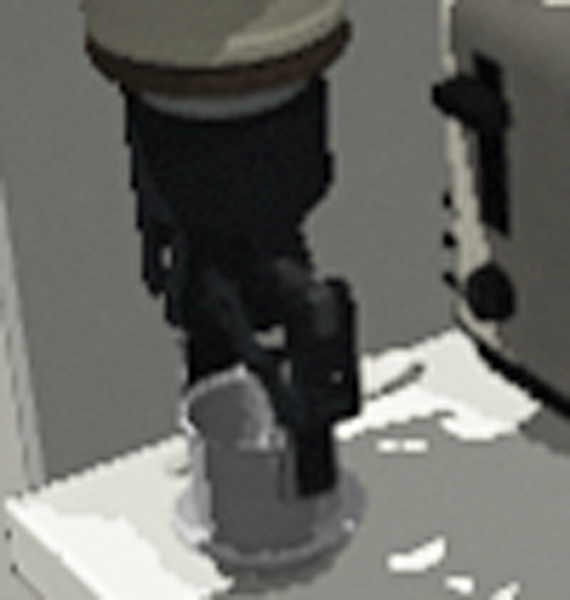

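The near fingertip at crop (315,497) sits beside the cup wall, above the flange, and both fingers straddle the cup. Closing.

Request:
apply_moves(plan=[[0.8,-0.001,0,0.002,0],[0.6,0,0,0,0],[0.4,0,0,0,0],[0.2,0,0,0,0],[0.2,0,0,0,0],[0.2,0,0,0,0],[0.2,0,0,0,0]], force=40)

```text
clock: 16.82
eef_pos: [0.4756, 0.2904, 0.006]
eef_rot: [0.0, 0.029, 1.0, 0.0]
ft_force: [-0.1, 1.4, 6.1]
opening: 0.06
grasp_force: 43.2
```

Request:
apply_moves(plan=[[0.2,0,0,-0.003,0],[0.2,0,0,-0.008,0],[0.2,0,0,-0.015,0],[0.2,0,0,-0.02,0],[0.2,0,0,-0.025,0],[0.2,0,0,-0.025,0],[0.2,0,0,-0.025,0],[0.2,0,0,-0.025,0],[0.2,0,0,-0.02,0],[0.2,0,0,-0.015,0],[0.2,0,0,-0.006,0],[0.2,0,0,0,0],[0.2,0,0,0,0]])

```text
clock: 17.9
eef_pos: [0.4751, 0.2901, 0.192]
eef_rot: [-0.0, 0.029, 1.0, -0.0]
ft_force: [0.3, -0.0, -3.1]
opening: 0.0605
grasp_force: 44.1
```

```bash
python3 - <<'E'
from h import *
s=env.state();print(s['eef_pos'],s['ft_force'],s['opening'],s['clock']); go([.5475,.0593,.196])
b0=cv2.imread('pics/s9.png');d=grab('side','pics/s10.png')
b=cv2.cvtColor(cv2.imread('pics/s10.png'),cv2.COLOR_BGR2GRAY)
p=proj('side',[np.r_[s['eef_pos'][:2],s['eef_pos'][2]-.006]])[0];print('expected spigot px',p)
u,v=int(p[0]),int(p[1])
for r in range(v-40,v+14):print(r,' '.join('%2d'%(x//8) for x in b[r,u-26:u+28:2]))
E
```

```text
[0.47508102 0.29011218 0.19202955] [ 0.34504002 -0.01164631 -3.14392701] 0.06046301850592125 17.9
tool delta [-0.0855 -0.2263 -0.0039] turn needed 0.0006 tilt -0.9999996822099881
expected spigot px [170.3276069  174.61686416]
134 13 13 13 13 12  2  1  1  1  1  1  2  2  4  7  1  2  2  1  2  1 14 13 13 13 13 13
135 13 13 13 13 13  8  4  1  2  1  1  1  1  7 13  1  2  1  5  1  1 11 13 13 13 13 13
136 13 13 13 13 13 15  5  1  1  1  1  7  1  4 12  1  2  2  8  1  2  6 13 13 13 13 13
137 13 13 13 13 13 14  1  1  1  1  1 13  1  1 12  1  2  1  8  1  2  7 13 13 13 13 13
138 13 13 13 13 13 14  1  1  1  1  1 13  1  1 12  1  2  1  5  1  2  7 13 13 13 13 13
139 13 13 13 13 13 13  2  1  1  2  4 13  0  1 10  1  2  1  1  1  2  7 13 13 13 13 13
140 13 13 13 13 13 13  4  2 11  9  8 11  2  1  3  2  1  2  2  2  2  7 13 13 13 13 13
141 13 13 13 13 13 12 10 10 18 13 10 10  4  1  2  1  2  3  3  3  2  7 13 13 13 13 13
142 13 13 13 13 13 13 15 14 12 10 10  9  6  1  1  2  2  3  3  2  1  7 13 13 13 13 13
143 13 13 13 13 13 15 13 10  8  9 10 10  8  1  1  2  2  3  2  2  1 10 13 13 13 13 13
144 13 13 13 13 13 15  9
[... 3015 characters left out ...]
13 13 13 13 13 13 13
180 13 13 13 13 13 13 13 13 13 13 13 13 13 14 13 13 13 13 13 13 13 13 13 13 13 13 13
181 13 13 13 13 13 13 13 13 13 13 13 13 13 13 13 13 13 13 13 13 13 13 13 13 13 13 13
182 13 13 13 13 13 13 13 13 13 13 13 13 13 13 13 13 13 13 13 13 13 13 13 13 13 13 13
183 13 13 13 13 13 13 13 13 13 13 13 13 13 13 13 13 13 13 13 13 13 13 13 14 13 13 13
184 13 13 13 13 13 13 13 13 13 13 13 13 13 13 13 13 13 13 13 13 13 13 13 13 13 13 13
185 13 13 13 13 13 13 13 13 13 13 13 13 13 13 13 13 13 13 13 13 13 13 13 13 13 13 13
186 13 13 13 13 13 13 13 13 13 13 13 13 13 13 13 13 13 13 13 13 13 13 13 13 13 13 13
187 13 13 13 13 13 13 13 13 13 13 13 13 13 13 13 13 13 13 13 13 13 13 13 13 13 13 13
```

The filter hangs upright (3.1 N), with the spigot at about (170,176) against the expected (170,175). Moving over the ring.

Request:
apply_moves(plan=[[0.2,-0.003,-0.008,-0.004,0],[0.2,-0.006,-0.016,0,0],[0.2,-0.009,-0.024,0,0],[0.2,-0.009,-0.024,0,0],[0.2,-0.009,-0.024,0,0],[0.2,-0.009,-0.024,0,0],[0.2,-0.009,-0.024,0,0],[0.2,-0.009,-0.024,0,0],[0.2,-0.009,-0.024,0,0],[0.2,-0.007,-0.018,0,0],[0.2,-0.004,-0.01,0,0],[0.2,-0.002,-0.004,0,0],[0.2,0,0,0,0],[0.2,0,0,0,0]])

```text
clock: 19.12
eef_pos: [0.5471, 0.0622, 0.1965]
eef_rot: [-0.0, 0.029, 1.0, 0.0]
ft_force: [-0.8, -0.1, -2.3]
opening: 0.0602
grasp_force: 44.2
```

```bash
python3 - <<'E'
from h import *
s=env.state();print(s['eef_pos'],s['ft_force'],s['opening'],s['clock']); go([.5475,.0593,.16])
b=cv2.imread('pics/s8.png');g=cv2.cvtColor(b,cv2.COLOR_BGR2GRAY)
# check ring centre in the side view s8 (hand away): fit ellipse of the dark ring
th=np.linspace(0,2*np.pi,181)
def score(c):
    w=0
    for r,sg in((.0335,-1),(.034,-1),(.0243,1),(.0455,1)):
        p=proj('side',np.c_[c[0]+r*np.cos(th),c[1]+r*np.sin(th),0*th+.15]).astype(np.float32)
        w+=sg*cv2.remap(g,p[None,:,0],p[None,:,1],cv2.INTER_LINEAR).astype(float).mean()
    return w
C=[(score((x,y)),round(x,4),round(y,4)) for x in np.arange(.537,.558,.001) for y in np.arange(.048,.071,.001)]
print(sorted(C)[-4:])
E
```

```text
[0.54710806 0.06222957 0.19647358] [-0.78865199 -0.11984198 -2.30899671] 0.06015736829045909 19.1167
tool delta [-0.0006 -0.0029  0.0365] turn needed 0.0007 tilt -0.9999998021099167
[(np.float64(78.34806629834254), np.float64(0.537), np.float64(0.048)), (np.float64(78.64640883977901), np.float64(0.538), np.float64(0.048)), (np.float64(80.19337016574585), np.float64(0.537), np.float64(0.05)), (np.float64(80.30386740331491), np.float64(0.537), np.float64(0.049))]
```

Request:
apply_moves(plan=[[0.2,0,-0.0037,0,0],[0.2,0,0,0.005,0],[0.2,0,0,0.01,0],[0.2,0,0,0.01,0],[0.2,0,0,0.005,0],[0.2,0,0,0.002,0],[0.2,0,0,0,0]])

```text
clock: 19.7
eef_pos: [0.5468, 0.0581, 0.1639]
eef_rot: [-0.001, 0.029, 1.0, -0.0]
ft_force: [-0.1, 0.1, -2.0]
opening: 0.0601
grasp_force: 44.2
```

```bash
python3 - <<'E'
from h import *
s=env.state();print(s['eef_pos'],s['ft_force']); go([.547,.0585,.136])
d=grab('side','pics/s11.png')
b=cv2.cvtColor(cv2.imread('pics/s11.png'),cv2.COLOR_BGR2GRAY)
p=proj('side',[[.547,.0585,.15]])[0];print('ring px',p,proj('side',[np.r_[s['eef_pos'][:2],s['eef_pos'][2]-.006]]))
u,v=int(p[0]),int(p[1])
for r in range(v-24,v+22):print(r,' '.join('%2d'%(x//8) for x in b[r,u-30:u+32:2]))
E
```

```text
[0.54682111 0.05813834 0.1638801 ] [-0.11953439  0.07030599 -2.03379164]
tool delta [-0.0002  0.0004  0.0279] turn needed 0.0007 tilt -0.9999992192391687
ring px [264.29498906 222.025257  ] [[264.34956928 218.72352275]]
198 18 18 19 19 18 17 17 16  8  9  9  9  9 10 10  9  9 10  6  9  1  1  1  1 10  2  3  2  3  9 11
199 18 19 18 19 18 17 17 16  8  9  9  9  9  9  9 10 10 10  6  9  1  1  2  1 11  5  4  4  3  8 11
200 18 18 18 18 18 17 17 16  8  9  9  9  9  9  9 10  9 10  6  9  1  1  2  1 10  7  7  4  4  5  9
201 18 18 18 18 18 17 17 16  8  9  9  9  9  9  9 10 10 10  6  9  1  1  2  1  7  7  9  3  4  4  6
202 18 18 18 18 18 17 17 17  8  9  9  9  9  9  9  9  9  9  6  9  1  2  2  1  7  5  5  2  3  4  4
203 18 19 18 18 18 17 17 13  8  9  9  9 10  9  9  9  9 10  6  9  1  2  2  2  7  2  3  3  3  4  4
204 18 18 18 18 18 17 16  9  8  9  9  9 10  9  9  9  9 10  6  8  1  2  1  3  8  2  3  3  3  3  3
205 18 18 18 18 18 18 12  8  8  9  9 10 10  9  9  9  9  9  6  8  1  1  3 10 10  3  3  3  3  2  6
206 18 18 18 18 18 17  9  8  8  8  9 10  9 10  9  9  9  9  6  8  3  4  7 13 12  2  3  3  3  3  9
207 18 
[... 2881 characters left out ...]
 11 12 29 30 30 30 30
237 30 30 30 30 30 30 29  9 11 11 12 12 12 11 11 10 10 10 12 12 12 12 11 11 11 12 28 30 30 30 30
238 30 30 30 30 30 30 29  9 11 11 11 12 12 12 12 12 12 12 12 12 13 12 12 11 11 12 28 30 30 30 30
239 30 30 30 30 30 30 29 10 11 11 11 12 12 12 12 13 12 12 12 12 13 12 11 11 11 13 28 30 30 30 30
240 30 30 30 30 30 30 27 10 10 11 11 12 12 12 12 13 12 11 11 13 13 12 12 11 11 15 27 30 30 30 30
241 30 30 30 30 30 29 25 10 11 11 11 12 12 12 13 13 12 12 12 13 13 12 11 11 10 15 27 30 30 30 30
242 30 30 30 30 30 28 25 10 10 11 11 12 11 12 13 12 12 12 12 13 12 11 11 11 13 15 27 30 30 30 30
243 31 30 30 30 30 30 25  9 10 11 11 11 11 12 14 11 12 12 13 13 12 12 11 12 17 13 28 30 30 30 30
```

Request:
apply_moves(plan=[[0.2,0,0,0.002,0],[0.2,0,0,0.002,0],[0.2,0,0,0.002,0],[0.2,0,0,0.002,0],[0.2,0,0,0.002,0],[0.2,0,0,0,0]])

```text
clock: 20.25
eef_pos: [0.547, 0.058, 0.1542]
eef_rot: [-0.0, 0.029, 1.0, -0.0]
ft_force: [-1.8, -0.2, -2.6]
opening: 0.0599
grasp_force: 44.2
```

Request:
apply_moves(plan=[[0.2,0,0,0.002,0],[0.2,0,0,0.002,0],[0.2,0,0,0.001,0],[0.2,0,0,0,0]])

```text
clock: 20.58
eef_pos: [0.547, 0.058, 0.1494]
eef_rot: [-0.0, 0.029, 1.0, -0.0]
ft_force: [-0.2, 0.5, -3.0]
opening: 0.06
grasp_force: 44.2
```

Request:
apply_moves(plan=[[0.2,0,0,0.002,0],[0.2,0,0,0.002,0],[0.2,0,0,0.001,0],[0.2,0,0,0,0]])

```text
clock: 20.92
eef_pos: [0.547, 0.058, 0.1443]
eef_rot: [-0.0, 0.029, 1.0, -0.0]
ft_force: [-0.2, 0.1, -2.2]
opening: 0.0602
grasp_force: 44.2
```

Request:
apply_moves(plan=[[0.2,0,0,0.0015,0],[0.2,0,0,0.0015,0],[0.2,0,0,0.001,0],[0.2,0,0,0,0]])

```text
clock: 21.25
eef_pos: [0.547, 0.058, 0.1404]
eef_rot: [-0.0, 0.029, 1.0, -0.0]
ft_force: [0.5, 0.7, -3.2]
opening: 0.0601
grasp_force: 44.2
```

Request:
apply_moves(plan=[[0.2,0,0,0.001,0],[0.2,0,0,0.001,0],[0.2,0,0,0,0]])

```text
clock: 21.5
eef_pos: [0.5471, 0.058, 0.1385]
eef_rot: [-0.0, 0.029, 1.0, -0.0]
ft_force: [-0.3, -0.5, -2.7]
opening: 0.0603
grasp_force: 44.2
```

Request:
apply_moves(plan=[[0.2,0,0,0.001,0],[0.2,0,0,0,0]])

```text
clock: 21.67
eef_pos: [0.5471, 0.058, 0.1376]
eef_rot: [-0.0, 0.029, 1.0, -0.0]
ft_force: [0.5, 0.2, -2.4]
opening: 0.0604
grasp_force: 44.2
```

Request:
apply_moves(plan=[[0.2,0,0,0.001,0],[0.2,0,0,0,0]])

```text
clock: 21.83
eef_pos: [0.5472, 0.058, 0.1368]
eef_rot: [0.0, 0.029, 1.0, -0.0]
ft_force: [-0.6, -0.7, -2.7]
opening: 0.0601
grasp_force: 44.2
```

Request:
apply_moves(plan=[[0.2,0,0,0.0005,0],[0.2,0,0,0,0]])

```text
clock: 22.0
eef_pos: [0.5474, 0.058, 0.1367]
eef_rot: [0.0, 0.029, 1.0, -0.0]
ft_force: [-0.4, -1.0, 3.5]
opening: 0.0603
grasp_force: 44.5
```

Request:
apply_moves(plan=[[0.2,0,0,0.0005,0],[0.2,0,0,0,0]])

```text
clock: 22.17
eef_pos: [0.5474, 0.058, 0.1365]
eef_rot: [0.001, 0.029, 1.0, -0.0]
ft_force: [-1.8, 0.3, 8.6]
opening: 0.0604
grasp_force: 44.7
```

The flange is seated: contact at TCP z = 0.1367, where it was predicted. Releasing slowly and rising.

Request:
apply_moves(plan=[[0.2,0,0,-0.0005,0],[0.35,0,0,0,0],[0.45,0,0,0,0],[0.6,0,0,0,0],[0.8,0,0,0,0],[0.8,0,0,0,0],[0.8,0,0,0,0]], force=20)

```text
clock: 22.75
eef_pos: [0.5471, 0.058, 0.1361]
eef_rot: [-0.0, 0.029, 1.0, -0.0]
ft_force: [-0.1, -1.0, 0.4]
opening: 0.0768
grasp_force: 0.0
```

Request:
apply_moves(plan=[[0.8,0,0,-0.005,0],[0.8,0,0,-0.01,0],[0.8,0,0,-0.01,0],[0.8,0,0,-0.02,0],[0.8,0,0,-0.03,0],[0.8,0,0,-0.03,0],[0.8,0,0,-0.03,0],[0.8,0.03,0,0,0],[0.8,0.03,0.02,0,0],[0.8,0.03,0.03,0,0],[0.8,0.02,0.03,0,0],[0.8,0,0.03,0,0],[0.8,0,0.03,0,0],[0.8,0,0.03,0,0],[0.8,0,0.03,0,0],[0.8,0,0,0,0],[0.8,0,0,0,0]])

```text
clock: 24.17
eef_pos: [0.4491, 0.2646, 0.2719]
eef_rot: [0.0, 0.028, 1.0, 0.0]
ft_force: [0.3, -0.5, -0.0]
opening: 0.0768
grasp_force: 0.0
```

```bash
python3 - <<'E'
from h import *
s=env.state();print(s['eef_pos'],s['ft_force'],s['opening'],s['clock'])
grab('side','pics/s12.png');grab('top','pics/t12.png')
def show(n,f,X):
    b=cv2.cvtColor(cv2.imread(f),cv2.COLOR_BGR2GRAY);p=proj(n,[X])[0];print(n,p);u,v=int(p[0]),int(p[1])
    for r in range(v-32,v+24):print(r,' '.join('%2d'%(x//8) for x in b[r,u-26:u+66:2]))
show('side','pics/s12.png',[.547,.0585,.15])
E
```

```text
[0.44906983 0.26460013 0.2719209 ] [ 0.33659657 -0.54506516 -0.03783033] 0.07680193990653286 24.1667
side [264.29498906 222.025257  ]
190 10 11 11 11 12 12 12 12 12 12 12 12 12 12 12 12 12  9  9  9  9 12 12 11  7  2  2  1  1  1  1  1  7  9  9  8  9  9  9  9  9 12 20 20 20 20
191 10 11 11 11 11 12 12 12 12 13 12 12 12 12 12 11 12  9  9  9  9 12 12 11  7  1  2  2  1  1  1  1  6  9  9  8  9  9  9  9  9  9 20 20 20 20
192 10 11 11 11 12 12 12 12 12 12 12 12 12 11 11 11 11  9  9  9  9 12 12 12  8  1  2  1  2  2  1  1  6  9  9  8  9  9  9  9  9  9 20 20 20 20
193 13 11 11 11 12 12 12 12 12 12 12 13 14 13 22 24 19 10  8  9 11 12 12 12 10  2  2  2  2  1  1  1  6  9  9  9  9  9  9  9  9  9 20 20 20 20
194 15 11 11 11 12 12 12 12 12 13 14 15 15 15 28 29 27 24 21 10 13 13 12 12 12  3  4  4  1  2  1  1  7  9  9  9  9  9  9  9  9  9 20 20 20 20
195 15 10 11 11 12 12 12 12 13 15 14 13 13 13 22 22 25 29 25 23 12 14 12 12 12  6  7  9  7  1  1  3  8  9  8  8  9  9  9  9  9  9 20 20 20 20
196 17 10 11 11 12 12 12 13 14 13 12 11 11 11 15 16 18 23 23 28 20 11 13 11  9  8  7 14 15 11  9  8  8  9  8  9  9
[... 6285 characters left out ...]
 30 29 24 10 11 11 11 11 12 12 12 12 12 11 12 13 12 12 11 11 10 16 15 17 17 17 17 17 17 17 17 17 17 17 17 17 17 17 18 13 12  3  1  2
242 30 30 30 28 25  9 10 11 11 11 11 12 12 12 12 11 12 13 12 11 11 11 12 15 15 17 17 17 17 17 17 17 17 17 17 17 17 17 17 17 17 18 18 13 13  4
243 30 30 30 30 25  9 10 11 11 12 11 12 12 12 12 11 12 13 12 11 11 11 17 13 16 17 17 17 17 17 17 17 17 17 17 17 17 17 17 17 17 17 18 18 18 13
244 30 30 30 30 28  9 10 13 10 11 11 11 11 12 12 12 13 13 12 11 10 22 15 13 16 17 17 17 17 17 17 17 17 17 17 17 17 17 17 17 17 17 17 17 17 17
245 30 30 30 30 29 10 10 13 14 13 11 11 11 12 12 13 13 12 11 11 23 23 12 13 16 17 17 17 17 16 17 17 17 17 17 17 17 17 17 17 17 17 17 17 17 17
```

The flange lies flush over the ring (lower edge at rows 232–233 with the ring's dark band just below), the rim is level, and the arm is clear. Handing in.

```bash
python3 -c "
from cell import job
print(job.finish_job())"
```

```text
the job is handed in; nothing more can be done
None
```

I handed the job in, and no verdict came back: the carriage is locked in the left stop over the tall mug with the plunger home, and the filter sits upright and fully down in the ring, gently set in; the mug, cup and other things were not touched.

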